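# Set the second moulding rest level and hold its post

## Robot

A 6-joint arm with a two-finger parallel gripper is mounted at the origin on the work surface. World frame = base frame: x ahead of the robot, y to its left, z up, the work surface at z = 0. Lengths are in m, angles in rad, forces in N, time in s.
With the tool pointing down it reaches from about 0.35 to 0.725 m from the base axis. Payload 4.3 kg.
Tool frame: the origin (TCP) lies between the finger pads; the fingertips stand 8 mm ahead of it and the grasp point (between the pads) lies 11 mm behind it; z points along the fingers, y is the line along which they close (so a half turn about z gives the same grasp; the last joint's range is limited). The gripper opens to 85 mm and grips with 20 to 120 N. Pads are 22 mm wide; open, the fingers measure 114 mm over their backs; the gripper's body (76 mm by 85 mm) begins 54 mm behind the grasp point. The pads swing forward as they close: fully open they stand 13 mm farther back than shut.
Start: joints at [-1.411, 0.377, 0.081, 1.274, 0, 1.46], TCP at [0.153, -0.554, 0.239] pointing down, gripper open.
Joint ranges: [-2.72, 2.72], [-0.84, 1.66], [-1.02, 1.22], [-1.77, 2.12], [-1.37, 1.28], [-3.14, 3.14]. Speed limits (rad/s): [2.57, 2.57, 3.14, 3.14, 3.14, 3.14].

## Interface

Orientations are given as a unit quaternion [w, x, y, z].
In Python, from plant import env gives the robot as it stands.
- The arm moves only by the tool jog_arm, never from a script. Its argument "steps" is one flat list of numbers, 4 for each row, row after row: the shift along the world's x, y, z in m, then the turn about the world's z in rad. A call has 1 to 5 rows; each row is the pose to reach, as a shift and turn from the pose commanded when the call began; what a row does not reach only later rows make up. A row lasts 1/8 s, in which the tool goes at most 62.5 mm and 10.7 degrees, less where a joint would pass 70% of its speed; a pose out of reach is approached as far as the arm can. A call with a gripper value outside its range is refused whole. "fingers" is the closure, from 0 (fully open) to 1 (shut), set as the call begins (left out, the last holds). The fingers move at their own pace and stop on an object; the grip force is fixed at half the most. Time passes only in rows, so rows that repeat a pose let the fingers close. It gives the time, the measured TCP pose, the force, the opening and the grip force at its end, in the units of the state.
- env.get_obs(): the state, without advancing time (a new reading comes with each control period).
- env.get_image(name): name is "side" or "top" or "wrist"; returns a dict with "img" (480x640x3 uint8, red, green, blue), "depth" (480x640 float32, m along the optical axis (not along the pixel's ray), 0 where there is no reading), "mtx" (3x3 intrinsics, pixels), "distortion" ([k1, k2, p1, p2, k3] as OpenCV has them; the pictures are not rectified), "R" (3x3) and "t" (3): a world point X has camera coordinates R X + t; the wrist camera has in their place "mount" (4x4, takes a point from camera to tool coordinates, whose origin is the TCP and whose axes are the flange's). Camera axes: x right, y down, z forward; pixel columns grow to the right and rows downward; lengths in m; the calibration is good to about 2 mm. A picture is of the moment at which its call begins: read the wrist's pose just before it.
- env.hand_in(): hands the job in; it is judged then, once.
The state is a dict: "time_s": time; "joint_positions": joint angles; "joint_velocities": joint speeds; "joint_torque": joint torques, N m; "eef_pos": TCP position; "ee_rot": TCP orientation; "force": force on the tool from outside, world axes, zero at the start; "torque": the same for the moment, N m; "width": opening from 0.0 (shut) to 1.0 (fully open); "finger_force": force on a finger pad.
Only numpy, scipy, OpenCV 4.12 (cv2) and the standard library are available. Lean on these libraries where they do the work, as an engineer would, in place of code of your own. Each camera call takes 0.05 s, during which the arm holds its last target. There are 200 camera calls.

## Task

Ready the pair of rests for the gilded moulding: with its fork still right down, slide the lowered rest along the rail until its carriage touches the red stop. Then gently draw its post straight up part of the way out of its bore, without jamming it, until its fork is level with the fork of the rest already set and turned in line with it. Finish while still holding the post there, ready for its clamp screw to be tightened, and leave the set rest, the stop and everything else on the bench undisturbed.

Things in the scene. Friction and masses are not known exactly. Their poses are not given: they have to be found in the camera images.
- rail: aluminium rail, 60 mm wide, 560 mm long, 20 mm high, fixed on the bench; origin at the middle of its underside, y along its length, z up. On it stand, from -y to +y: the set rest (at y = -200 mm), the red stop, the sliding carriage.
- carriage (a joint): position (m) of the dark blue carriage on the rail; grows as it slides towards the stop (along the rail's -y); about 3 N of drag, stays where left. Base 72 mm across the rail, 60 mm along it, 20 to 40 mm above the bench; on it a pillar 38 x 38 mm, 90 mm high, with an upright bore; a small loosened clamp screw on the pillar's side, not used
- carriage_face (a point): middle of the carriage's flat end that meets the stop, 30 mm from the bore's axis and 30 mm above the bench; its y points away from the stop
- stop_face (a point): middle of the face of the red stop block (72 mm across the rail, 18 mm along it, 20 to 42 mm above the bench, black knob on top to 60 mm) that the carriage is to touch, 30 mm above the bench. The stop is clamped: it holds against some 90 N.
- bore_mouth (a point): centre of the mouth of the carriage's bore, at the top of the pillar, 130 mm above the bench; the bore is 21 mm wide, upright, 90 mm deep
- rest_post: loose post of the lowered rest, about 0.3 kg: steel rod 20 mm in diameter, 86 mm long, under a pale wooden U-shaped fork. Origin on the rod's axis at the underside of the fork, which sits on the pillar's top at the start; z up along the rod. Free to turn in the bore; at the start turned up to 0.35 rad out of line with the rail. It drops back if let go.
- fork (a point): on rest_post: middle of its channel floor, 26 mm above the fork's underside. The fork is a block 44 mm (its x) by 30 mm (its y) by 26 mm high with two upright arms on it, 6 mm thick, at x = +-19 mm, 30 mm long, flush with the block's faces, up to 50 mm above the underside; the green channel between them runs along its y
- post_foot (a point): on rest_post: the lower end of its rod, 86 mm below the fork's underside; some 40 to 65 mm of rod stays in the bore at the right height
- set_fork (a point): the same point of the like fork of the rest already set, its rod clamped 22 to 48 mm out of its pillar; axes as the rail's, its channel running along the rail's y. The target height and direction.
- moulding: gilded frame moulding, 420 mm long (its y), 34 mm wide, 20 mm high, lying on the bench beyond the rail and parallel to it, about 100 mm from the rail's middle; origin at the middle of its underside; leave alone
- size_bottle: amber bottle, 56 mm across, 110 mm high, standing some 110 mm from the rail's middle on the robot's side; origin at the middle of its underside; leave alone
- bole_jar: red-brown jar with white cap, 66 mm across, 70 mm high, standing some 110 mm from the rail's middle on the robot's side; origin at the middle of its underside; leave alone
- water_bowl: white bowl, 90 mm across, 45 mm high, standing some 110 mm from the rail's middle on the robot's side; origin at the middle of its underside; leave alone
- leaf_book: book of gold leaf, 90 x 88 x 10 mm, lying in front of the rail's right end; origin at the middle of its underside; leave alone
- mop_brush: gilder's brush 180 mm long, 24 mm thick, lying beyond the rail's right end along its own x; origin under its middle; leave alone
- burnisher: burnisher with dark wooden handle, 190 mm long, 18 mm thick, lying beyond the rail's left end along its own x; origin under its middle; leave alone
Things that resemble listed ones, but are neither listed nor needed, are in the scene too. Of the things shaped like the rest_post, the steel one is meant.

How it is judged:
By the outcome, as a careful person would: the job done as asked, in the order asked, and still so for the second after the job is handed in, while the arm keeps its last pose, push and grip.
It also fails if it takes over 42 s, if anything falls off the work surface, if the arm or the gripper's body presses on something with over 40 N, if the wrist force passes 120 N, or if a joint passes its speed limit or range.

## Working session

There is one attempt and no reset: what is moved stays moved. The work goes in short steps, Python scripts to look and compute and a tool call to move; the robot and the scene stay as the last step left them, time stands still between calls to the robot, and variables do not carry over. Pictures are saved under pics/ and viewed, at most 10 in all, crops included, and the job is handed in when it is done.

Besides the shell and the picture viewer there is one more tool, called after "Request:" as name(argument=value, ...), one argument or row to a line, values as JSON. jog_arm: Moves the arm, as the interface text tells. Its arguments: {"type":"object","properties":{"steps":{"type":"array"},"fingers":{"type":"number"}},"required":["steps"]}

```bash
mkdir -p pics; cat > h.py <<'E'
import numpy as np,cv2
from plant import env
def save(n,f):
    d=env.get_image(n); cv2.imwrite(f,d['img'][:,:,::-1]); np.savez(f[:-4]+'.npz',**{k:np.asarray(v) for k,v in d.items()}); return d
def pts(d):
    "world point per pixel from depth (fixed camera)"
    h,w=d['depth'].shape
    uv=np.stack(np.meshgrid(np.arange(w),np.arange(h)),-1).reshape(-1,1,2).astype(float)
    n=cv2.undistortPoints(uv,d['mtx'],d['distortion'])[:,0]
    z=d['depth'].reshape(-1,1)
    P=np.c_[n*z,z]
    return ((P-d['t'])@d['R']).reshape(h,w,3)
E
python3 - <<'E'
from h import *
for n in ('top','side'):
    d=save(n,f'pics/{n}0.png'); print(n,d['R'],d['t'])
E
```

```text
top [[ 0.01716734 -0.99975897  0.01368488]
 [-0.99679874 -0.01818222 -0.07785677]
 [ 0.07808683 -0.01230448 -0.99687063]] [-0.0311118   0.52368863  1.33137008]
side [[-0.94709118 -0.32041057 -0.01885087]
 [-0.20075564  0.63718534 -0.74410485]
 [ 0.25043056 -0.70095072 -0.66779684]] [0.49483118 0.17226316 1.17238811]
```

View pics/top0.png

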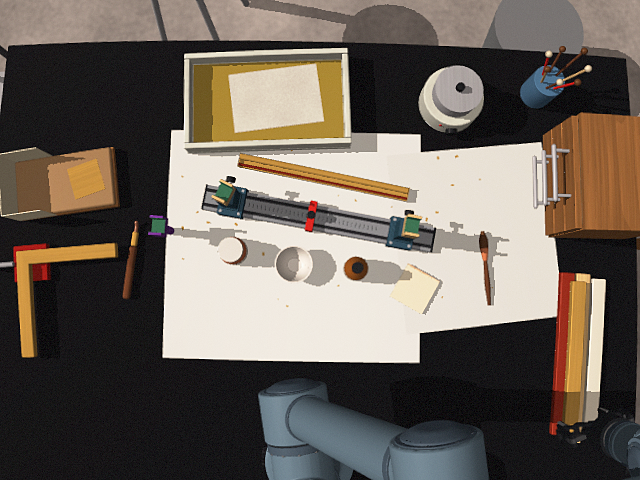

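View pics/side0.png

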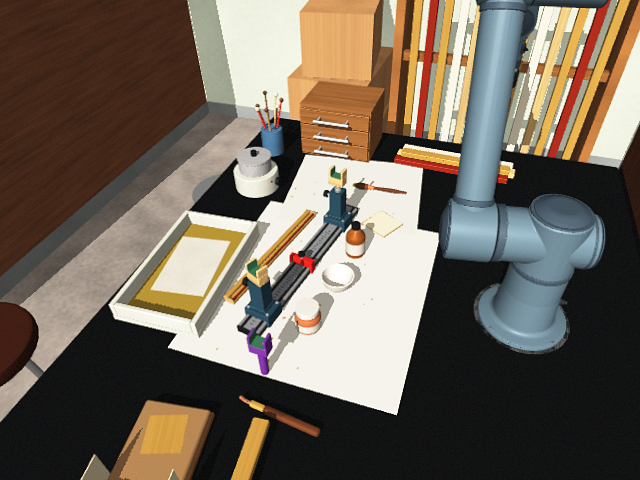

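The top view shows the set rest at about (411,225) with its rod showing, the red stop at (312,215), and the dark blue carriage with the lowered fork at (228,193). There are two candidates for the rest_post. One is the fork in the left pillar at (228,193). The other is the purple loose fork at (158,225), which is a look-alike off the rail. The one in the pillar fits the description; I'll confirm it in a crop and measure.

```bash
python3 - <<'E'
from h import *
ds={n:dict(np.load(f'pics/{n}0.npz')) for n in('top','side')}
a=cv2.resize(ds['top']['img'][165:265,185:285],(400,400),interpolation=cv2.INTER_CUBIC)
b=cv2.resize(ds['side']['img'][250:350,220:320],(400,400),interpolation=cv2.INTER_CUBIC)
cv2.imwrite('pics/crop0.png',np.hstack([a,b])[:,:,::-1])
for n,d in ds.items():
    P=pts(d); hsv=cv2.cvtColor(d['img'],cv2.COLOR_RGB2HSV); H,S,V=[hsv[...,i].astype(int) for i in range(3)]
    roi=(P[...,0]>.3)&(P[...,0]<.75)&(abs(P[...,1])<.4)&(P[...,2]<.3)
    for nm,m in {'green':(H>45)&(H<85)&(S>70)&(P[...,2]>.1),'red':((H<6)|(H>174))&(S>180)&(V>90)&(P[...,2]>.015)&(P[...,2]<.08),'wood':(H>12)&(H<30)&(S>50)&(V>80)&(P[...,2]>.115)}.items():
        k,l,st,c=cv2.connectedComponentsWithStats((m&roi).astype(np.uint8))
        for i in range(1,k):
            if st[i,4]>15:
                q=P[l==i]; print(n,nm,c[i].round(),st[i,4],'mean',q.mean(0).round(4),'min',np.percentile(q,3,0).round(3),'max',np.percentile(q,97,0).round(3))
E
```

```text
top green [224. 191.] 193 mean [0.6195 0.195  0.1594] min [0.603 0.179 0.154] max [0.634 0.21  0.178]
top green [412. 225.] 191 mean [ 0.5521 -0.2089  0.184 ] min [ 0.538 -0.222  0.178] max [ 0.565 -0.196  0.203]
top green [158. 225.] 186 mean [0.5491 0.3489 0.1154] min [0.535 0.335 0.109] max [0.562 0.363 0.135]
top red [312. 206.] 75 mean [0.6071 0.0028 0.0423] min [ 0.594 -0.005  0.022] max [0.619 0.013 0.048]
top red [309. 224.] 93 mean [0.5644 0.0099 0.0432] min [0.55  0.001 0.037] max [0.577 0.019 0.054]
top wood [223. 194.] 131 mean [0.6125 0.1937 0.1701] min [0.593 0.175 0.136] max [0.641 0.215 0.184]
top wood [409. 227.] 155 mean [ 0.547  -0.2024  0.191 ] min [ 0.526 -0.221  0.157] max [ 0.572 -0.189  0.207]
side green [335. 174.] 65 mean [ 0.5597 -0.2093  0.1839] min [ 0.545 -0.222  0.178] max [ 0.568 -0.194  0.198]
side green [253. 267.] 119 mean [0.631  0.1922 0.1632] min [0.619 0.179 0.155] max [0.639 0.208 0.178]
side green [256. 340.] 159 mean [0.5561 0.3494 0.1155] min [0.54  0.335 0.11 ] max [0.566 0.363 0.13 ]
side red [302. 261.] 213 mean [0.5833 0.0122 0.0352] min [ 0.553 -0.003  0.018] max [0.62  0.022 0.044]
side wood [338. 178.] 215 mean [ 0.5463 -0.1986  0.1769] min [ 0.528 -0.219  0.155] max [ 0.573 -0.188  0.203]
side wood [258. 275.] 316 mean [0.6127 0.2054 0.1566] min [0.595 0.184 0.132] max [0.643 0.218 0.18 ]
```

View pics/crop0.png

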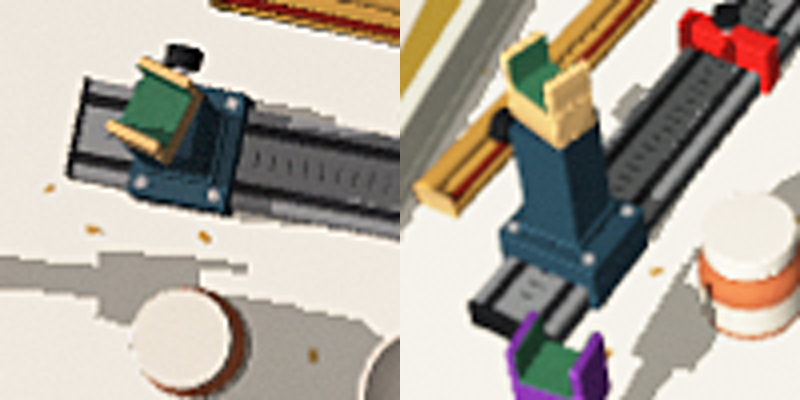

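The crop confirms it: the wooden fork sits flat on the blue pillar, and the purple one is a loose decoy beside the rail. Now the precise geometry.

```bash
cat > m.py <<'E'
from h import *
from scipy.spatial.transform import Rotation as Ro
def rect(q):
    (c,(w,h),a)=cv2.minAreaRect((q[:,:2]*1000).astype(np.float32)); return np.round(c,1),round(w,1),round(h,1),round(a,1)
def zmode(z):
    z=z[np.abs(z-np.median(z))<.006]; return np.median(z).round(4)
def green(d):
    P=pts(d);hsv=cv2.cvtColor(d['img'],cv2.COLOR_RGB2HSV);H,S=hsv[...,0].astype(int),hsv[...,1]
    return P,(H>45)&(H<85)&(S>70)
E
python3 - <<'E'
from m import *
o=env.get_obs();R=Ro.from_quat(np.roll(o['ee_rot'],-1)).as_matrix();print(o['time_s'],o['eef_pos'],'tool y',R[:,1],'z',R[:,2],o['force'])
d=dict(np.load('pics/top0.npz'));P,g=green(d)
roi=(P[...,0]>.3)&(P[...,0]<.75)&(abs(P[...,1])<.32)
m=roi&(P[...,2]>.014)&(P[...,2]<.025)&(P[...,0]>.48)&(P[...,0]<.68)
k,l,st,c=cv2.connectedComponentsWithStats(m.astype(np.uint8))
V=d['img'].max(2)
for i in range(1,k):
    if st[i,4]>150: print('rail',st[i],rect(P[l==i]))
# rail as whole: everything of low saturation, z 14..25, within 40mm of line between forks
a,b=np.array([.5521,-.2089]),np.array([.6195,.195]);u=(b-a)/np.linalg.norm(b-a);n=np.array([u[1],-u[0]])
D=(P[...,:2]-a)@n
print('rail all',rect(P[m&(abs(D)<.045)]))
for nm,c0 in(('low',b),('set',a)):
    near=roi&(np.linalg.norm(P[...,:2]-c0,axis=-1)<.032)
    z0=zmode(P[near&g][:,2]); fl=P[near&g&(abs(P[...,2]-z0)<.006)]
    print(nm,'floor',z0,'floor rect',rect(fl))
    f=near&(P[...,2]>z0-.005); print('  fork',rect(P[f]),P[f].mean(0))
    tp=near&(P[...,2]>z0+.018); print('  arms',rect(P[tp]),np.median(P[tp][:,2]))
ds=dict(np.load('pics/side0.npz'));Q,gs=green(ds)
for nm,c0 in(('low',b),('set',a)):
    q=Q[gs&(np.linalg.norm(Q[...,:2]-c0,axis=-1)<.032)]; print('side',nm,zmode(q[:,2]),len(q))
E
```

```text
0.1 [ 0.15316135 -0.55364691  0.23845277] tool y [ 0.26651694 -0.96382852 -0.00181615] z [-2.85637364e-04  1.80532324e-03 -9.99998330e-01] [-0.0272097  -0.04367144 -0.34662746]
rail [339 178  71  22 376] (array([ 661.4, -143.6]), 170.7, 31.4, 80.3)
rail [201 184  17  28 285] (array([626.4, 247.9]), 38.6, 62.1, 79.7)
rail [ 242  192   68   37 1474] (array([596.6,  91.4]), 153.5, 66.3, 80.4)
rail [ 313  206   78   41 1729] (array([567.6, -92.1]), 182.0, 65.4, 78.7)
rail [412 225  24  28 419] (array([ 538.2, -265.6]), 51.3, 61.2, 80.8)
rail all (array([581. , -11.9]), 566.4, 71.3, 80.2)
low floor 0.1579 floor rect (array([618.3, 195.8]), 29.3, 30.1, 64.5)
  fork (array([617.2, 195.8]), 30.7, 44.3, 64.6) [0.61718972 0.19501963 0.16565948]
  arms (array([617.3, 195.9]), 30.6, 44.1, 64.9) 0.180430311331221
set floor 0.1817 floor rect (array([ 550.1, -209. ]), 27.7, 27.1, 81.2)
  fork (array([ 548.3, -207.3]), 30.6, 44.7, 79.8) [ 0.54891323 -0.20699425  0.18967719]
  arms (array([ 548.3, -207.2]), 29.1, 44.8, 79.4) 0.20435613247248174
side low 0.1573 119
side set 0.1805 65
```

Needed: lift about 24 mm, turn about +0.27 rad, tool yaw +0.857 for the grasp. I'll move over the fork first.

Request:
jog_arm(
  steps=[0.031,0.05,0.01,0.17,0.062,0.1,0.02,0.34,0.093,0.15,0.02,0.51,0.124,0.2,0.02,0.68,0.155,0.25,0.02,0.857],
  fingers=0,
)

```text
time_s: 0.72
eef_pos: [0.3088, -0.3023, 0.2591]
ee_rot: [-0.0, 0.844, 0.536, 0.0]
force: [0.9, -0.1, -0.3]
width: 1.005
finger_force: 0.0
```

Request:
jog_arm(
  steps=[0.031,0.05,0,0,0.062,0.1,0,0,0.093,0.15,0,0,0.124,0.2,0,0,0.155,0.25,0,0],
)

```text
time_s: 1.35
eef_pos: [0.4638, -0.0524, 0.2591]
ee_rot: [0.0, 0.845, 0.534, -0.0]
force: [0.9, -0.3, -0.0]
width: 0.998
finger_force: 0.0
```

Request:
jog_arm(
  steps=[0.031,0.05,0,0,0.062,0.1,0,0,0.093,0.15,0,0,0.124,0.2,0,0,0.154,0.25,0,0],
)

```text
time_s: 1.98
eef_pos: [0.6179, 0.1975, 0.2588]
ee_rot: [0.0, 0.845, 0.534, -0.0]
force: [1.2, -0.5, -0.1]
width: 1.002
finger_force: 0.0
```

Request:
jog_arm(
  steps=[0,0,0,0,0,0,0,0],
)

```text
time_s: 2.22
eef_pos: [0.6167, 0.1955, 0.2585]
ee_rot: [-0.0, 0.845, 0.534, -0.001]
force: [-0.1, 0.2, 0.6]
width: 0.999
finger_force: 0.0
```

Request:
jog_arm(
  steps=[0.0005,0.0005,-0.04,0,0.0005,0.0005,-0.08,0,0.0005,0.0005,-0.1,0,0.0005,0.0005,-0.1155,0,0.0005,0.0005,-0.1155,0],
)

```text
time_s: 2.85
eef_pos: [0.6168, 0.1951, 0.1433]
ee_rot: [-0.0, 0.846, 0.534, -0.001]
force: [0.5, -0.0, -0.4]
width: 1.002
finger_force: 0.0
```

```bash
python3 - <<'E'
from m import *
o=env.get_obs();print(o['eef_pos'],o['force'])
d=save('wrist','pics/w1.png')
E
```

```text
[0.61675794 0.1951096  0.14329626] [ 0.53470587 -0.04826209 -0.41450658]
```

View pics/w1.png

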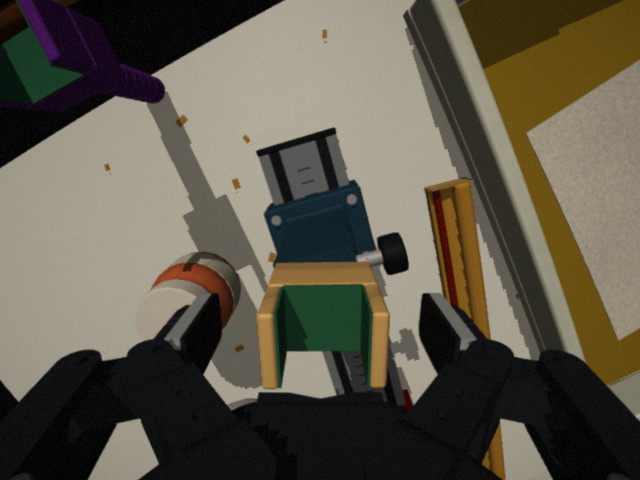

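The fork arms at columns 258 and 388 lie centred between the pads (about 218 and 425), square to them, and the clamp screw at (395,253) is clear. Closing.

Request:
jog_arm(
  steps=[0,0,0,0,0,0,0,0,0,0,0,0,0,0,0,0,0,0,0,0],
  fingers=1,
)

```text
time_s: 3.52
eef_pos: [0.6186, 0.1964, 0.145]
ee_rot: [0.0, 0.845, 0.534, 0.001]
force: [0.7, -0.2, 5.6]
width: 0.507
finger_force: 61.7
```

Request:
jog_arm(
  steps=[0,0,0,0,0,0,0,0],
)

```text
time_s: 3.78
eef_pos: [0.6186, 0.1964, 0.145]
ee_rot: [0.0, 0.845, 0.534, 0.001]
force: [0.3, -0.4, 5.4]
width: 0.506
finger_force: 61.7
```

Request:
jog_arm(
  steps=[-0.0014,-0.0079,0.001,0,-0.0044,-0.0256,0.001,0,-0.0075,-0.0433,0.001,0,-0.0102,-0.0591,0.001,0,-0.0119,-0.069,0.001,0],
)

```text
time_s: 4.4
eef_pos: [0.6064, 0.126, 0.145]
ee_rot: [0.0, 0.846, 0.534, 0.001]
force: [4.3, 3.0, -0.6]
width: 0.509
finger_force: 61.4
```

```bash
python3 - <<'E'
from m import *
o=env.get_obs();print(o['eef_pos'],o['force'],o['torque'])
d=save('side','pics/s2.png')
cv2.imwrite('pics/s2c.png',cv2.resize(d['img'][190:340,220:380],(640,600),interpolation=cv2.INTER_CUBIC)[:,:,::-1])
E
```

```text
[0.60641788 0.12598815 0.14500304] [ 4.33074965  3.04958203 -0.64140067] [ 0.62383358 -1.01299397  0.02720284]
```

View pics/s2c.png

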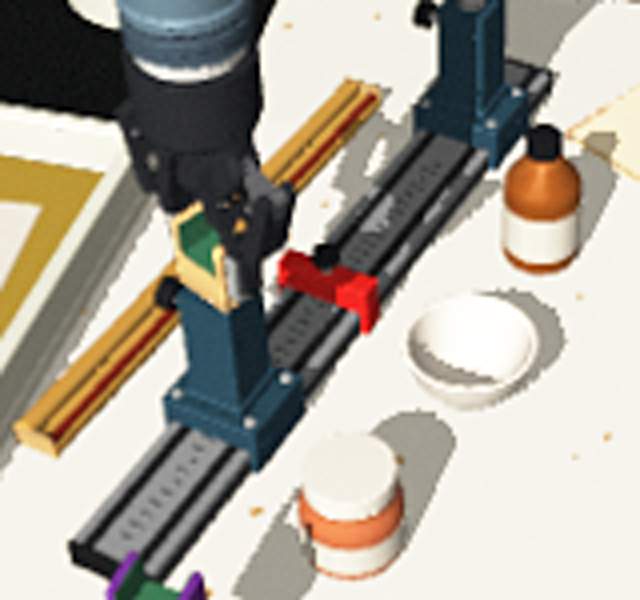

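The carriage follows, and the fork is still seated. I'll continue with a small sideways relief and a slight downward push.

Request:
jog_arm(
  steps=[-0.0004,-0.0079,-0.0006,0,-0.0034,-0.0256,-0.0006,0,-0.0065,-0.0433,-0.0006,0,-0.0089,-0.0571,-0.0006,0,-0.01,-0.064,-0.0006,0],
)

```text
time_s: 5.08
eef_pos: [0.5957, 0.0628, 0.145]
ee_rot: [-0.0, 0.845, 0.534, 0.0]
force: [1.7, 3.2, 5.8]
width: 0.509
finger_force: 62.1
```

Request:
jog_arm(
  steps=[-0.0005,-0.003,0,0,-0.001,-0.006,0,0,-0.0015,-0.009,0,0],
)

```text
time_s: 5.45
eef_pos: [0.5942, 0.0543, 0.1449]
ee_rot: [-0.0, 0.845, 0.534, 0.0]
force: [2.2, 2.5, 5.7]
width: 0.513
finger_force: 62.0
```

Request:
jog_arm(
  steps=[-0.0003,-0.002,0,0,-0.0007,-0.004,0,0,-0.001,-0.006,0,0],
)

```text
time_s: 5.82
eef_pos: [0.5932, 0.0483, 0.1449]
ee_rot: [-0.0, 0.845, 0.534, 0.0]
force: [0.6, 3.2, 5.6]
width: 0.507
finger_force: 62.0
```

Request:
jog_arm(
  steps=[-0.0002,-0.001,0,0,-0.0003,-0.002,0,0,-0.0003,-0.002,0,0],
)

```text
time_s: 6.2
eef_pos: [0.5929, 0.0462, 0.145]
ee_rot: [-0.0, 0.845, 0.534, 0.0]
force: [0.2, 1.7, 7.2]
width: 0.511
finger_force: 62.0
```

Request:
jog_arm(
  steps=[-0.0002,-0.001,0,0,-0.0003,-0.002,0,0,-0.0003,-0.002,0,0],
)

```text
time_s: 6.58
eef_pos: [0.5926, 0.0449, 0.145]
ee_rot: [-0.001, 0.845, 0.534, 0.001]
force: [1.8, 4.9, 5.9]
width: 0.507
finger_force: 62.1
```

Request:
jog_arm(
  steps=[-0.0002,-0.001,0,0,-0.0003,-0.002,0,0,-0.0003,-0.002,0,0],
)

```text
time_s: 6.95
eef_pos: [0.5926, 0.0447, 0.145]
ee_rot: [-0.002, 0.845, 0.535, 0.002]
force: [2.6, 8.3, 5.5]
width: 0.51
finger_force: 62.0
```

Stalled at y=0.0447 with the force rising to 8 N, so the carriage is against the stop. One firmer push, then I'll relax the side force.

Request:
jog_arm(
  steps=[-0.0003,-0.002,0,0,-0.0003,-0.002,0,0],
)

```text
time_s: 7.2
eef_pos: [0.5925, 0.0445, 0.1451]
ee_rot: [-0.003, 0.845, 0.535, 0.003]
force: [2.6, 13.5, 5.7]
width: 0.503
finger_force: 62.0
```

Request:
jog_arm(
  steps=[0.0005,0.004,0,0,0.0008,0.005,0,0,0.0008,0.005,0,0],
)

```text
time_s: 7.58
eef_pos: [0.5926, 0.045, 0.1449]
ee_rot: [0.0, 0.845, 0.534, -0.0]
force: [1.3, 1.4, 6.6]
width: 0.51
finger_force: 62.2
```

Request:
jog_arm(
  steps=[0,0,0.0015,0,0,0,0.003,0,0,0,0.0045,0,0,0,0.006,0,0,0,0.006,0],
)

```text
time_s: 8.2
eef_pos: [0.5925, 0.0452, 0.1501]
ee_rot: [-0.0, 0.845, 0.534, -0.0]
force: [2.2, 1.0, -4.4]
width: 0.511
finger_force: 61.6
```

Request:
jog_arm(
  steps=[0,0,0.001,0.06,0,0,0.002,0.12,0,0,0.003,0.18,0,0,0.003,0.18],
)

```text
time_s: 8.7
eef_pos: [0.5925, 0.0452, 0.1533]
ee_rot: [-0.0, 0.794, 0.608, -0.0]
force: [1.8, 1.3, -3.0]
width: 0.507
finger_force: 61.9
```

Request:
jog_arm(
  steps=[0.0004,0.0002,0.003,0.045,0.0004,0.0002,0.006,0.092,0.0004,0.0002,0.009,0.092,0.0004,0.0002,0.012,0.092,0.0004,0.0002,0.012,0.092],
)

```text
time_s: 9.32
eef_pos: [0.593, 0.0453, 0.1654]
ee_rot: [0.0, 0.765, 0.643, -0.0]
force: [-0.4, 0.3, -1.5]
width: 0.51
finger_force: 61.9
```

Request:
jog_arm(
  steps=[0,0,0.002,0,0,0,0.0035,0,0,0,0.0035,0],
)

```text
time_s: 9.7
eef_pos: [0.5934, 0.0454, 0.1689]
ee_rot: [0.0, 0.765, 0.644, 0.0]
force: [-0.1, 0.5, -2.5]
width: 0.508
finger_force: 61.9
```

```bash
python3 - <<'E'
from m import *
o=env.get_obs();print(o['time_s'],o['eef_pos'],o['force'],o['torque'])
a,b=np.array([.549,-.208]),o['eef_pos'][:2]
for n in('side','top'):
    d=save(n,f'pics/{n}3.png');P,g=green(d)
    for nm,c0 in(('low',b),('set',a)):
        near=np.linalg.norm(P[...,:2]-c0,axis=-1)<.03
        q=P[near&g&(P[...,2]<.19)&(P[...,2]>.15)]
        if len(q)>8: print(n,nm,'floor',zmode(q[:,2]),len(q),rect(q))
d=dict(np.load('pics/side3.npz'))
cv2.imwrite('pics/s3c.png',cv2.resize(d['img'][160:310,240:400],(640,600),interpolation=cv2.INTER_CUBIC)[:,:,::-1])
E
```

```text
9.7 [0.59344278 0.04544508 0.16889369] [-0.1033897   0.45603525 -2.51671259] [-0.02619146  0.02018519 -0.01130077]
side low floor 0.1808 72 (array([596.1,  45.8]), 27.4, 33.3, 77.8)
side set floor 0.1807 53 (array([ 557. , -205.1]), 24.0, 41.8, 22.6)
top set floor 0.1819 178 (array([ 550.1, -208. ]), 28.9, 27.9, 80.6)
```

View pics/s3c.png

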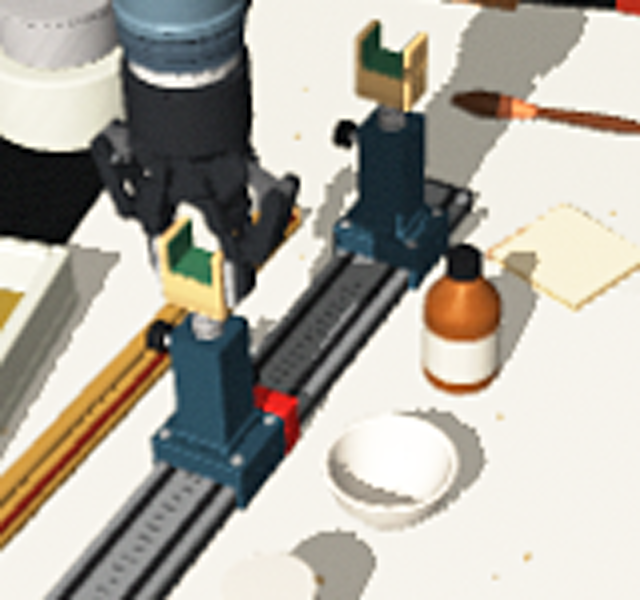

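The side view shows the carriage against the red stop with no visible gap. The forks are level (floors 0.1808 and 0.1807 m), the yaw is 80.2° like the rail, and the side forces are near zero. Handing in.

```bash
python3 -c "
from plant import env
print(env.hand_in())"
```

```text
the job is handed in; nothing more can be done
None
```

I handed in with the carriage against the red stop and the post drawn up about 24 mm, still held in the gripper; its fork measured level with the set fork (0.1 mm apart) and in line with the rail, and no judging result was returned.

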